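Stamp the card on the sprung stamping bed

ROBOT

A 6-joint arm with a two-finger parallel gripper is mounted at the origin on a cart in front of the work surface, level with it; the furniture and walls round the work are solid. World frame = base frame: x ahead of the robot, y to its left, z up, the work surface at z = 0. Lengths are in m, angles in rad, forces in N, time in s.
With the tool pointing down it reaches from about 0.35 to 0.8 m from the base axis. Payload 7.3 kg.
Tool frame: the origin (TCP) lies between the finger pads; the fingertips stand 25 mm ahead of it and the grasp point (between the pads) lies 6 mm ahead of it (r.tip_extent is the distance from the TCP to the fingertips, in m); z points along the fingers, y is the line along which they close (so a half turn about z gives the same grasp; the last joint's range is limited). The gripper opens to 85 mm and grips with 20 to 120 N. Pads are 22 mm wide; open, the fingers measure 114 mm over their backs; the gripper's body (76 mm by 85 mm) begins 54 mm behind the grasp point. The pads swing forward as they close: fully open they stand 13 mm farther back than shut.
Start: joints at [1.118, 0.342, 1.524, -0, 1.275, -0.146], TCP at [0.159, 0.501, 0.256] pointing down, gripper open.
Joint ranges: [-2.53, 2.53], [-0.77, 2.02], [0.04, 2.7], [-1, 4.14], [0.28, 2.66], [-3.11, 3.11]. Speed limits (rad/s): [2.57, 2.57, 3.14, 3.14, 3.14, 3.14].

INTERFACE

Orientations are given as a unit quaternion [x, y, z, w].
In Python, from workcell import r, command_gripper, optics gives the robot as it stands. The module is installed in compiled form; this text tells all that it offers. Calls block until the motion is done:
- r.reach(position, orientation): joint-space move of the TCP to a pose.
- r.move_straight(position, orientation=None, speed=0.15, max_force=None): straight line of the TCP; orientation=None keeps the orientation; speed is the mean speed in m/s. With max_force (N) it stops when the force on the tool has changed by that much, and returns True; else False.
- r.movej(angles): joint-space move.
- command_gripper(opening, force=None): finger opening in m; force is the grip in N (None keeps the last); returns when the fingers have stopped.
- r.hold(seconds).
- r.solve_ik(position, orientation): joint angles nearest the present ones, or None.
- r.read_state(): the state.
- optics.get_image(name): name is "scene" or "top"; returns (picture, depth): 400x640x3 uint8, red, green, blue; 400x640 float32, m along the optical axis (not along the pixel's ray), 0 where there is no reading.
- optics.camera_model(name): a dict with "K" (3x3 intrinsics, pixels), "k1" (the pictures are not rectified: a ray, as slopes to the right and down, at radius r is drawn at 1 + k1 r^2 times it, then the intrinsics apply), "R" (3x3) and "t" (3): a world point X has camera coordinates R X + t. Camera axes: x right, y down, z forward; pixel columns grow to the right and rows downward; lengths in m; the calibration is good to about 2 mm. A picture is of the moment at which its call begins. camera_model takes no time and is no camera call.
A pose or a line that the arm cannot do raises r.PlanningError and nothing moves.
- r.finish_job(): hands the job in; it is judged then, once.
The state is a dict: "time_s": time; "joint_positions": joint angles; "dq": joint speeds; "tau": joint torques, N m; "eef_pos": TCP position; "eef_rot": TCP orientation; "contact_force": force on the tool from outside, world axes, zero at the start; "torque": the same for the moment, N m; "grip_width": finger opening in m; "grip_force": force on a finger pad.
Only numpy, scipy, OpenCV 4.12 (cv2) and the standard library are available. Lean on these libraries where they do the work, as an engineer would, in place of code of your own. Each camera call takes 0.05 s, during which the arm holds its last target. There are 200 camera calls.

TASK

Stamp the card that lies on the sprung stamping bed: pick up the rubber stamp that stands within reach near the front of the desk, set it squarely inside the blue frame on the card, and press it straight down until the sprung plate bottoms out level; keep up a firm but moderate pressure there for about a second, never hammering or forcing it. Then lift off and put the stamp away standing upright in its small wooden tray, set down rather than dropped, without pressing the plate with the gripper or knocking the mug, brass sharpener or pen.

Things in the scene. Friction and masses are not known exactly. Their poses are not given: they have to be found in the camera images.
- stamp: rubber stamp, about 45 g, in reach (one at the back is scenery): wooden block 25 mm (x) by 56 mm (y) by 17 mm high, flat stamping face underneath; on it a turned round handle, neck 18 mm thick from 17 to 32 mm, then a knob up to 24 mm thick from 32 to 66 mm above the face. Origin: centre of the stamping face. z up through the handle, y along the long side. Same either way round.
- bed: stamping bed, fixed: black base 104 (x) by 134 (y) by 12 mm high, carrying a sprung plate. Origin: centre of its underside, on the table; z up, y along. A good impression takes 12 to 20 N on the plate at its stop for a full second (at least 11 N for 0.6 s); over 25 N damages it. Behind it, from x = 0.56 m, y -0.17 to 0.23, hangs a lamp shade 0.4 m up: swing the wrist past on the near side.
- bed_plate: sprung grey plate, 78 (x) by 108 (y) by 6 mm; origin: centre of its top face, at rest 38 mm above the table, z up, y along. About 3 N starts it down, plus 350 N/m (7 N at most), then a hard stop. The stroke, 5 to 12 mm, is set by a stop screw out of sight and must be felt: the force rises steeply. It tips on a soft gimbal (1.8 N m/rad, to 0.12 rad) if not pressed square.
- frame_mark (a point): centre of the blue frame on the yellowish card, at the centre of the plate's top face; the frame is 31 mm (x) by 62 mm (y); the stamp's long side goes along its long side. Stamp true to the frame within 7 mm and 8 degrees, plate level within 3 degrees.
- tray: small wooden stamp tray, fixed to the table, outside 52 mm (x) by 84 mm (y), inside 42 mm by 74 mm, rim 11 mm high, floor 3 mm above the table. Origin: centre of its underside; z up, y along its long side.
- mug: white mug, 82 mm across and 91 mm high with a handle, origin under it; bystander
- brass_sharpener: small brass pencil sharpener, 15 x 24 x 13 mm, origin at the centre of its underside; bystander
- fountain_pen: red fountain pen, 136 mm long, origin at its underside; bystander
Not all that is in view belongs to the job. What is meant by the stamp is not green or turquoise, and is the smaller of those in its own colour.

How it is judged:
On the way:
1. the stamp stands squarely in the blue frame and bears on the bottomed, level plate with 11 to 25 N for 0.6 s (contact force between stamp and bed_plate above 11 N and z of bed_plate in the frame of bed below 0.034 m and angle between bed_plate's own z axis and vertical below 0.055 rad and angle between stamp's own z axis and vertical below 0.08 rad and horizontal distance between stamp and frame_mark below 0.007 m and angle between the y axis of stamp and the y axis of bed_plate, either way round below 0.14 rad), for 0.6 s.
At the end, for the whole second after the job is handed in: the stamp stands upright (within 0.08 rad) and still on the floor of the tray, its centre within 20 mm of the tray's centre, and the plate has sprung back up to within 2 mm of its rest height (horizontal distance between stamp and tray below 0.02 m and z of stamp in the frame of tray between 0 and 0.006 m and angle between stamp's own z axis and vertical below 0.08 rad and linear speed of stamp below 0.02 m/s and z of bed_plate in the frame of bed above 0.036 m); the robot touches nothing.
It fails at once if the stamp bears on the plate with more than 25 N (contact force between stamp and bed_plate above 25 N).
It fails at once if the gripper or arm presses the plate (contact force between any of the fingers, the arm and bed_plate above 1 N).
It fails at once if the stamp is dropped into the tray (faster than 0.5 m/s low over it, a fall of over 1 cm) (horizontal distance between stamp and tray below 0.04 m and height (world z) of stamp below 0.03 m and linear speed of stamp above 0.5 m/s).
It fails at once if the mug, brass sharpener or pen is moved by more than 15 mm (distance of any of mug, brass_sharpener, fountain_pen from where it was at the start of the episode above 0.015 m).
It also fails if it takes over 72 s, if anything falls off the work surface, if the arm or the gripper's body presses on something with over 40 N, if the wrist force passes 120 N, or if a joint passes its speed limit or range.

## Working session

There is one attempt and no reset: what is moved stays moved. The work goes in short steps, each a Python script; the robot and the scene stay as the last script left them, time stands still between calls to the robot, and variables do not carry over. Pictures are saved under pics/ and viewed, at most 10 in all, crops included, and the job is handed in when it is done.

```bash
mkdir -p pics; cat > h.py <<'E'
import numpy as np, cv2
from workcell import r, command_gripper, optics
def snap(n):
    im,d=optics.get_image(n); np.savez(f'pics/{n}.npz',im=im,d=d)
    return im,d
def ray(n,uv):
    m=optics.camera_model(n); K=np.array(m['K']);R=np.array(m['R']);t=np.array(m['t'])
    uv=np.atleast_2d(np.asarray(uv,float)); 
    p=(uv-[K[0,2],K[1,2]])/[K[0,0],K[1,1]]; q=p.copy()
    for _ in range(20): q=p/(1+m['k1']*(q**2).sum(1,keepdims=True))
    return -R.T@t, np.c_[q,np.ones(len(q))]@R, q
def onplane(n,uv,z):
    c,d,_=ray(n,uv); return c+d*((z-c[2])/d[:,2])[:,None]
def cloud(n,d):
    v,u=np.mgrid[:d.shape[0],:d.shape[1]]
    c,dr,_=ray(n,np.c_[u.ravel(),v.ravel()])
    return (c+dr*d.reshape(-1,1)).reshape(*d.shape,3)
E
python3 - <<'E'
from h import *
for n in("top","scene"):
    im,d=snap(n); cv2.imwrite(f'pics/{n}0.png',im[:,:,::-1])
    m=optics.camera_model(n); print(n,m['K'],m['k1'],-np.array(m['R']).T@m['t'],m['R'])
print(r.read_state())
E
```

```text
top [[476.75706098   0.         317.37837326]
 [  0.         476.75706098 205.05930335]
 [  0.           0.           1.        ]] -0.1059197215483971 [ 0.34926368 -0.08615695  1.30874462] [[ 0.00590731 -0.99973618  0.02219617]
 [-0.98637149 -0.00947525 -0.16426046]
 [ 0.16442744 -0.02092333 -0.98616724]]
scene [[445.74553223   0.         316.51146582]
 [  0.         445.74553223 199.61705564]
 [  0.           0.           1.        ]] -0.11671469426273931 [-0.25763111 -0.5676291   0.83376571] [[ 0.52736037 -0.84942055  0.01938456]
 [-0.53765189 -0.35129194 -0.76650142]
 [ 0.6578917   0.39380033 -0.64195001]]
{'time_s': 0.1, 'joint_positions': array([ 1.11800337e+00,  3.42630633e-01,  1.52491136e+00,  2.42484305e-06,
        1.27538862e+00, -1.46003742e-01]), 'dq': array([-0.00087785, -0.00028214, -0.00089335, -0.00203232, -0.00078941,
        0.00130811]), 'tau': array([ 2.74860155e-03, -4.34449768e+01, -2.46485764e+01,  1.49936545e-05,
        4.79763330e-03,  1.96288340e-05]), 'eef_pos': array([0.15838995, 0.50020595, 0.2557106 ]), 'eef_rot': array([ 1.52794068e-01,  9.88257823e-01, -6.38874126e-04, -1.98419501e-04]), 'contact_force': array([-0.43291889,  1.0081432 ,  0.14713528]), 'torque': array([0.0542887 , 0.0135936 , 0.02650887]), 'grip_force': 0.0, 'grip_width': 0.08536190372294503}
```

View pics/top0.png

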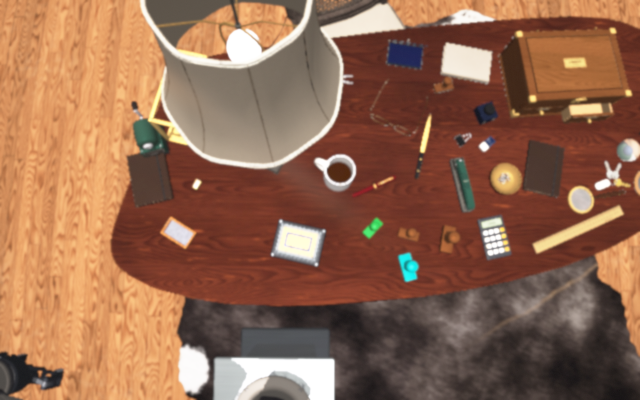

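View pics/scene0.png

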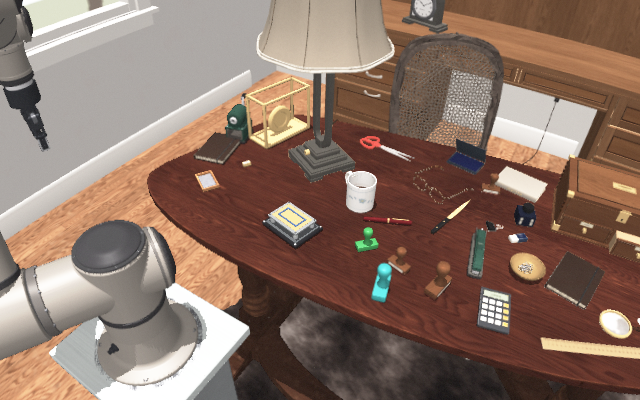

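The top view shows the small brown stamp at (409,234), with a larger brown one at (450,238) and green and turquoise decoys. The bed is at (300,243), the tray at (178,233), the mug at (338,172), the pen at (375,187) and the sharpener at (197,184). Next I'll enlarge the key regions.

```bash
python3 - <<'E'
from h import *
def load(n): return np.load(f'pics/{n}.npz')['im']
t=load('top');s=load('scene')
c=[(t,409,234),(t,300,243),(t,178,233),(s,400,260),(s,292,217),(s,206,181)]
T=[cv2.resize(i[y-33:y+33,x-33:x+33],(264,264),interpolation=cv2.INTER_CUBIC) for i,x,y in c]
cv2.imwrite('pics/crops.png',np.vstack([np.hstack(T[:3]),np.hstack(T[3:])])[:,:,::-1])
for n in('top','scene'):
    f=np.load(f'pics/{n}.npz'); d=f['d']; P=cloud(n,d)
    for u,v in ([(409,234),(300,243),(178,233),(409,245),(197,184)] if n=='top' else [(400,254),(292,215),(206,181),(246,163)]): print(n,u,v,P[v,u].round(4),f['im'][v,u],d[v,u])
E
```

```text
top 409 234 [ 0.4815 -0.3551  0.0649] [153  93  54] 1.2539946
top 300 243 [ 0.458  -0.0674  0.0393] [255 254 220] 1.2693658
top 178 233 [0.4847 0.2691 0.0074] [221 219 227] 1.2982074
top 409 245 [ 0.4577 -0.3683  0.0007] [123  60  43] 1.3136619
top 197 184 [0.6212 0.2211 0.0143] [254 253 252] 1.3148094
scene 400 254 [ 0.4745 -0.3657  0.0581] [118  78  55] 1.0591184
scene 292 215 [ 0.4652 -0.0602  0.0408] [253 239 173] 1.1844109
scene 206 181 [0.4789 0.2655 0.009 ] [217 214 222] 1.342124
scene 246 163 [0.6151 0.2192 0.0128] [243 232 197] 1.4110893
```

View pics/crops.png

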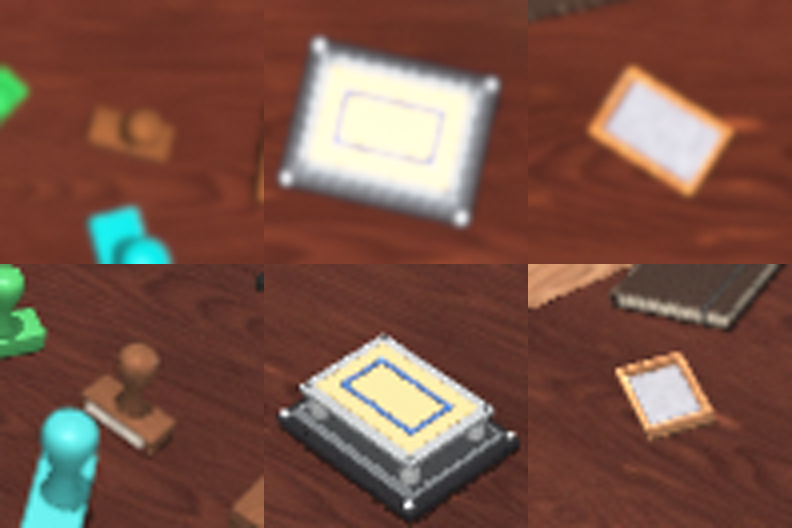

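The crops show all three clearly: the stamp's knob and block, the blue frame and bed, and the tray with its orange rim.

```bash
cat > meas.py <<'E'
from h import *
def rect(p):
    (c,(w,h),a)=cv2.minAreaRect(np.float32(p[:,:2])*1000)
    if w>h: a+=90          # direction of long side -> yaw of y axis
    a=(a+90)%180-90        # yaw such that y axis = (-sin,cos)
    return np.round(c,1),round(min(w,h),1),round(max(w,h),1),round(a,1)
def mask(n,im,kind):
    R,G,B=[im[:,:,i].astype(int) for i in range(3)]
    if kind=='orange': return (R>180)&(R-B>60)&(G>90)&(G<200)
    if kind=='blue': return (B-R>8)
    if kind=='card': return (R>200)&(G>190)&(R-B>10)
    hsv=cv2.cvtColor(im,cv2.COLOR_RGB2HSV)
    return (hsv[:,:,0]>=9)&(hsv[:,:,0]<20)&(hsv[:,:,1]>90)
def biggest(m):
    k,l,s,_=cv2.connectedComponentsWithStats(m.astype(np.uint8),connectivity=8)
    return l==1+np.argmax(s[1:,4]) if k>1 else m
def crop(m,n,c,rad):
    P=optics.camera_model(n); K=np.array(P['K']);x=np.array(P['R'])@c+P['t'];x=x[:2]/x[2]
    u,v=(K@np.r_[x*(1+P['k1']*x@x),1])[:2].astype(int)
    o=np.zeros_like(m); o[v-rad:v+rad,u-rad:u+rad]=m[v-rad:v+rad,u-rad:u+rad]; return o
def uv(m): v,u=np.nonzero(m); return np.c_[u,v]
E
python3 - <<'E'
from meas import *
for n in('top','scene'):
    f=np.load(f'pics/{n}.npz'); im,d=f['im'],f['d']; P=cloud(n,d)
    for name,k,c,z,rad in [('tray','orange',[.482,.267,.01],.011,26),('frame','blue',[.460,-.065,.038],.038,18),('card','card',[.46,-.065,.038],.038,26)]:
        m=biggest(crop(mask(n,im,k),n,np.array(c),rad)); print(n,name,m.sum(),rect(onplane(n,uv(m),z)) if m.sum()>5 else '')
    Q=P.reshape(-1,3)[(d>0).ravel()]
    near=lambda c,r_:Q[np.hypot(*(Q[:,:2]-c).T)<r_]
    q=near([.478,-.357],.05); b=q[(q[:,2]>.012)&(q[:,2]<.024)]; kn=q[q[:,2]>.045]
    print(n,'block',len(b),b[:,2].mean().round(4),rect(b),'knob',len(kn),rect(kn),kn[:,2].max())
    q=near([.46,-.065],.08); b=q[(q[:,2]>.033)]; print(n,'plate',len(b),np.median(b[:,2]),rect(b)); 
    q=near([.482,.267],.2); print(n,'table z',np.median(q[:,2]))
    m=biggest(crop(mask(n,im,'br'),n,np.array([.478,-.36,.03]),24)); print(n,'stampmask',m.sum(), rect(onplane(n,uv(m),.017)))
E
```

```text
top tray 237 (array([486.7, 269.4]), 55.1, 86.5, -30.4)
top frame 18 (array([417.6, -71.6]), 4.5, 24.5, -13.5)
top card 891 (array([462.3, -61.5]), 67.9, 97.7, -12.5)
top block 149 0.0188 (array([ 465. , -356.3]), 54.5, 72.2, 72.6) knob 63 (array([ 487.3, -362.2]), 19.3, 21.7, -86.2) 0.0705787429206064
top plate 1127 0.03924718452553044 (array([462.2, -61.8]), 75.8, 108.4, -12.4)
top table z -6.144824655773817e-07
top stampmask 229 (array([ 489.1, -363.9]), 33.7, 58.6, -13.7)
scene tray 97 (array([484.3, 267.7]), 52.0, 87.5, -30.7)
scene frame 83 (array([462.7, -60.9]), 39.1, 69.8, -12.6)
scene card 313 (array([462.4, -60.6]), 64.7, 94.2, -12.2)
scene block 178 0.0172 (array([ 465.8, -358.6]), 57.2, 64.9, 71.3) knob 84 (array([ 483. , -364.4]), 21.4, 21.6, 10.9) 0.06854359138000043
scene plate 848 0.0391037157496798 (array([460.1, -62.2]), 81.5, 110.2, -12.7)
scene table z -0.0015024312031292064
scene stampmask 285 (array([ 500. , -366.5]), 59.2, 76.2, 83.4)
```

```bash
cat >> h.py <<'E'
from scipy.spatial.transform import Rotation as Ro
def down(psi): return (Ro.from_euler('z',psi,degrees=True)*Ro.from_euler('x',180,degrees=True)).as_quat()
E
python3 - <<'E'
from meas import *
for n in('top','scene'):
    f=np.load(f'pics/{n}.npz'); im,d=f['im'],f['d']; P=cloud(n,d)
    m=crop(mask(n,im,'br'),n,np.array([.478,-.36,.03]),24)
    near=np.hypot(P[:,:,0]-.483,P[:,:,1]+.36)<.04
    b=m&near&(P[:,:,2]>.010)&(P[:,:,2]<.024); q=P[b]; print(n,'block',len(q),rect(q),rect(onplane(n,uv(b),.017)))
    h=cv2.cvtColor(im,cv2.COLOR_RGB2HSV)[:,:,0]
    for nm,a,c in(('turq',80,100),('green',50,78)):
        q=P[(h>a)&(h<c)&(P[:,:,2]>.006)&(np.hypot(P[:,:,0]-.45,P[:,:,1]+.33)<.12)]
        k=q[q[:,2]>q[:,2].max()-.02]; print(nm,len(q),q.min(0).round(3),q.max(0).round(3),k.mean(0).round(3))
    q=P[(P[:,:,2]>.04)&(np.hypot(P[:,:,0]-.47,P[:,:,1]+.46)<.05)]; print('big',q.min(0).round(3),q.max(0).round(3))
for psi in(77,-103,167,-13):
  for p in([.486,-.3625,.1],[.462,-.0615,.2],[.4855,.2685,.15]):
    s=r.solve_ik(np.array(p),down(psi)); print(psi,p,None if s is None else np.round(s,2))
E
```

```text
top block 134 (array([ 487.1, -363.2]), 26.0, 54.5, -16.9) (array([ 487.1, -362.8]), 26.1, 55.0, -16.4)
turq 380 [ 0.361 -0.382  0.006] [ 0.434 -0.335  0.091] [ 0.397 -0.355  0.082]
green 179 [ 0.477 -0.289  0.011] [ 0.53  -0.238  0.072] [ 0.502 -0.264  0.064]
big [ 0.459 -0.486  0.04 ] [ 0.489 -0.456  0.09 ]
scene block 160 (array([ 484.1, -364.7]), 25.3, 56.9, -17.3) (array([ 483. , -365.8]), 28.8, 59.2, -21.3)
turq 487 [ 0.357 -0.381  0.006] [ 0.429 -0.338  0.088] [ 0.391 -0.361  0.08 ]
green 309 [ 0.474 -0.291  0.006] [ 0.53  -0.24   0.069] [ 0.498 -0.267  0.061]
big [ 0.453 -0.487  0.04 ] [ 0.485 -0.456  0.09 ]
77 [0.486, -0.3625, 0.1] [-0.77  0.64  1.48  0.    1.02 -0.54]
77 [0.462, -0.0615, 0.2] [-0.3   0.29  1.77 -0.    1.08 -0.07]
77 [0.4855, 0.2685, 0.15] [ 0.37  0.5   1.59 -0.    1.05  0.59]
-103 [0.486, -0.3625, 0.1] [-0.77  0.64  1.48 -0.    1.02  2.6 ]
-103 [0.462, -0.0615, 0.2] [-0.3   0.29  1.77 -0.    1.08  3.07]
-103 [0.4855, 0.2685, 0.15] [ 0.37  0.5   1.59  0.    1.05 -2.55]
167 [0.486, -0.3625, 0.1] [-0.77  0.64  1.48  0.    1.02 -2.11]
167 [0.462, -0.0615, 0.2] [-0.3   0.29  1.77  0.    1.08 -1.64]
167 [0.4855, 0.2685, 0.15] [ 0.37  0.5   1.59  0.    1.05 -0.98]
-13 [0.486, -0.3625, 0.1] [-0.77  0.64  1.48 -0.    1.02  1.03]
-13 [0.462, -0.0615, 0.2] [-0.3   0.29  1.77 -0.    1.08  1.5 ]
-13 [0.4855, 0.2685, 0.15] [ 0.37  0.5   1.59 -0.    1.05  2.16]
```

```bash
python3 - <<'E'
from h import *
q=down(73)
r.reach([.40,-.06,.25],q)
r.reach([.4855,-.3635,.16],q)
command_gripper(.052,40)
print(r.read_state()['eef_pos'],r.read_state()['contact_force'],r.tip_extent)
print(r.move_straight([.4855,-.3635,.054],speed=.08,max_force=6))
command_gripper(.0,60)
s=r.read_state(); print(s['eef_pos'],s['contact_force'],s['grip_width'],s['grip_force'],s['time_s'])
f0=s['contact_force']
r.move_straight([.4855,-.3635,.15],speed=.08)
s=r.read_state(); print(s['eef_pos'],s['contact_force'],s['grip_width'],s['grip_force'],s['time_s'])
r.move_straight([.462,-.25,.16],q,speed=.15)
T=[]
for n,u in(('top',None),('scene',None)):
    im,d=snap(n)
    P=optics.camera_model(n);K=np.array(P['K']);x=np.array(P['R'])@[.462,-.25,.12]+P['t'];x=x[:2]/x[2];u,v=(K@np.r_[x*(1+P['k1']*x@x),1])[:2].astype(int)
    print(n,u,v); T.append(cv2.resize(im[v-45:v+45,u-45:u+45],(396,396),interpolation=cv2.INTER_CUBIC))
cv2.imwrite('pics/held.png',np.hstack(T)[:,:,::-1])
E
```

```text
[ 0.48564381 -0.36321297  0.16027568] [-0.61865365  0.13798094  0.17130925] 0.025
False
[ 0.48567334 -0.363672    0.05457925] [-1.46799873  1.51925083  4.51001283] 0.020991832816158344 58.44416995765641 5.825
[ 0.48525678 -0.36329023  0.14932073] [-0.0558471  -0.0446718   0.04281281] 0.020883999091578762 58.54771449492546 7.175
top 372 239
scene 356 220
```

View pics/held.png

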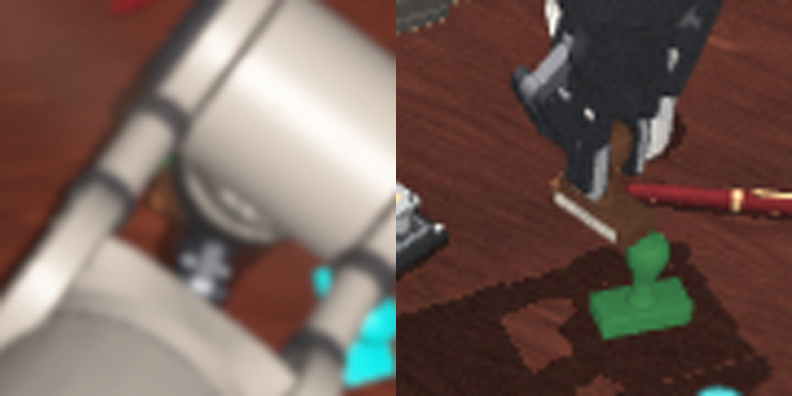

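The scene crop shows the stamp held by the knob and hanging roughly upright, with its white rubber edge visible from crop (555,195) to (617,238). I'll check tilt and yaw from that edge.

```bash
python3 - <<'E'
from meas import *
f=np.load('pics/scene.npz'); im,d=f['im'],f['d']; P=cloud('scene',d)
print(r.read_state()['eef_pos'])
h=cv2.cvtColor(im,cv2.COLOR_RGB2HSV)
box=np.zeros(d.shape,bool); box[220-45+38:220-45+60,356-45+32:356-45+56]=1
w=box&(h[:,:,1]<90)&(h[:,:,2]>120)&(P[:,:,2]>.08)&(P[:,:,2]<.13)
q=P[w]; print(len(q),np.median(q,0))
v=np.linalg.svd(q-q.mean(0))[2][0]; v*=np.sign(v[1]); print('edge mean',q.mean(0).round(4),'yaw',np.degrees(np.arctan2(-v[0],v[1])),'tilt',np.degrees(np.arcsin(v[2])))
L=uv(w); e=L[[L[:,0].argmin(),L[:,0].argmax()]]; print(e,[P[b,a].round(4) for a,b in e])
b=P[box&(h[:,:,0]>5)&(h[:,:,0]<20)&(P[:,:,2]>.1)&(P[:,:,2]<.14)&(h[:,:,1]>90)]
top=b[(b[:,2]>.113)]; print(len(b),rect(b),b[:,2].min(),b[:,2].max())
A=np.c_[b[:,:2],np.ones(len(b))]; 
q=P[(P[:,:,2]>.12)&(P[:,:,2]<.15)&box]
E
```

```text
[ 0.46216365 -0.25090054  0.15984349]
40 [ 0.45028064 -0.2486582   0.11604842]
edge mean [ 0.45   -0.248   0.1159] yaw -15.429148629105288 tilt -0.6209682770855457
[[347 219]
 [360 227]] [array([ 0.4544, -0.2274,  0.1181]), array([ 0.4439, -0.2677,  0.1209])]
139 (array([ 460.9, -252.1]), 26.5, 56.2, -14.9) 0.10737389517769225 0.1384305716304175
```

```bash
python3 - <<'E'
from h import *
q=down(76.5); xy=[.462,-.0615]
r.move_straight([*xy,.16],q,speed=.12)
r.move_straight([*xy,.099],q,speed=.06)
r.hold(.3)
f0=np.mean([r.read_state()['contact_force'] for _ in range(1)],0); s=r.read_state(); print('base',f0,s['eef_pos'],s['time_s'])
F=lambda:(r.read_state()['contact_force']-f0)[2]
z=.099; log=[]; 
while z>.070:
    z-=.0004 if F()<7.6 else .0001
    r.move_straight([*xy,z],q,speed=.01,max_force=None); f=F(); log.append((round(z,4),round(r.read_state()['eef_pos'][2],4),round(f,1)))
    if f>14: break
    if r.read_state()['time_s']>45: break
print(log)
hold=[]
for k in range(7):
    r.hold(.2); f=F(); hold.append(round(f,1))
    if f>17.5: z+=.00015
    elif f<13.5: z-=.0001
    else: continue
    r.move_straight([*xy,z],q,speed=.005)
s=r.read_state(); print(hold,z,s['eef_pos'],s['contact_force']-f0,s['torque'],s['time_s'])
im,d=snap('scene'); np.savez('pics/press.npz',im=im,d=d)
cv2.imwrite('pics/press.png',cv2.resize(im[150:260,220:360],(700,550),interpolation=cv2.INTER_CUBIC)[:,:,::-1])
E
```

```text
base [-0.03412566 -0.82463983 -0.77590969] [ 0.46207844 -0.06152758  0.09919349] 11.3833
[(0.0986, np.float64(0.0986), np.float64(0.1)), (0.0982, np.float64(0.0982), np.float64(0.8)), (0.0978, np.float64(0.0978), np.float64(0.8)), (0.0974, np.float64(0.0974), np.float64(0.2)), (0.097, np.float64(0.097), np.float64(-0.5)), (0.0966, np.float64(0.0966), np.float64(0.3)), (0.0962, np.float64(0.0962), np.float64(-0.5)), (0.0958, np.float64(0.0958), np.float64(-0.9)), (0.0954, np.float64(0.0954), np.float64(0.9)), (0.095, np.float64(0.095), np.float64(0.4)), (0.0946, np.float64(0.0946), np.float64(0.7)), (0.0942, np.float64(0.0942), np.float64(0.2)), (0.0938, np.float64(0.0938), np.float64(0.2)), (0.0934, np.float64(0.0934), np.float64(0.5)), (0.093, np.float64(0.093), np.float64(0.3)), (0.0926, np.float64(0.0926), np.float64(0.9)), (0.0922, np.float64(0.0923), np.float64(2.5)), (0.0918, np.float64(0.0919), np.float64(2.8)), (0.0914, np.float64(0.0914), np.float64(3.1)), (0.091, np.float64(0.091), np.float64(3.2)), (0.0906, np.float64(0.0906), np.float64(4.2)), (0.0902, np.float64(0.0902),
[... 663 characters left out ...]
(5.3)), (0.0842, np.float64(0.0843), np.float64(6.5)), (0.0838, np.float64(0.0839), np.float64(7.3)), (0.0834, np.float64(0.0838), np.float64(9.5)), (0.0833, np.float64(0.0838), np.float64(9.7)), (0.0832, np.float64(0.0838), np.float64(11.0)), (0.0831, np.float64(0.0837), np.float64(12.1)), (0.083, np.float64(0.0837), np.float64(13.0)), (0.0829, np.float64(0.0837), np.float64(13.7)), (0.0828, np.float64(0.0837), np.float64(14.6))]
[np.float64(13.4), np.float64(15.8), np.float64(16.3), np.float64(15.9), np.float64(15.5), np.float64(15.2), np.float64(15.5)] 0.08270000000000008 [ 0.46237046 -0.06157627  0.08368299] [-1.67976563  1.42980809 15.49257531] [0.15075218 0.41923884 0.00793095] 24.2833
```

View pics/press.png

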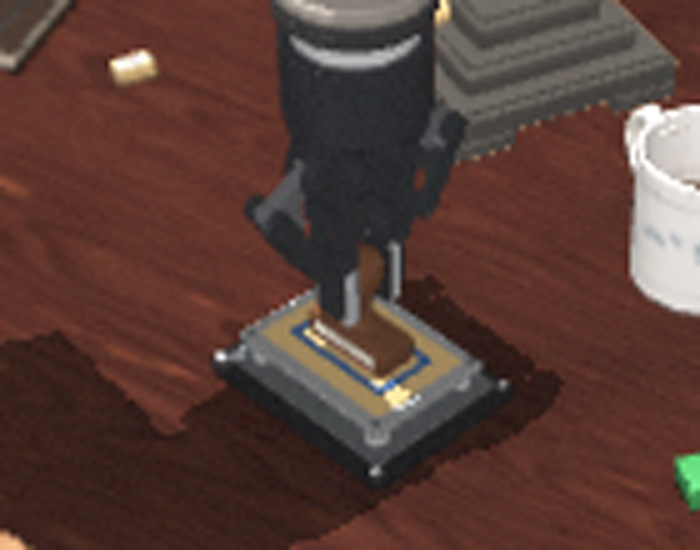

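The stamp stands inside the blue frame on the lowered plate, with the frame visible on all sides. I'll check the plate level and centring numerically while the force is still on.

```bash
python3 - <<'E'
from meas import *
for n in('scene',):
    f=np.load('pics/press.npz'); im,d=f['im'],f['d']; P=cloud(n,d)
    q=P[(np.hypot(P[:,:,0]-.462,P[:,:,1]+.061)<.06)&(P[:,:,2]>.022)&(P[:,:,2]<.036)]
    for _ in range(4):
        A=np.c_[q[:,:2]-[.462,-.0615],np.ones(len(q))]; c=np.linalg.lstsq(A,q[:,2],rcond=None)[0]; e=q[:,2]-A@c; q=q[abs(e)<2.0*e.std()]
    print('plate',len(q),'slopes deg',np.degrees(c[:2]),'z',c[2],'res',e.std())
    im0=np.load('pics/scene.npz') 
    h=cv2.cvtColor(im,cv2.COLOR_RGB2HSV)
    m=biggest(crop((h[:,:,0]>95)&(h[:,:,0]<130)&(h[:,:,1]>90),n,np.array([.462,-.061,.03]),18)); print('frame',m.sum(),rect(onplane(n,uv(m),.0295)))
    near=np.hypot(P[:,:,0]-.462,P[:,:,1]+.061)<.04
    b=near&(P[:,:,2]>.036)&(P[:,:,2]<.056)&(h[:,:,0]<14)&(h[:,:,1]>90)
    print('block',b.sum(),rect(P[b]))
    t=P[b&(P[:,:,2]>.043)&(P[:,:,2]<.052)]; A=np.c_[t[:,:2]-t[:,:2].mean(0),np.ones(len(t))]; c=np.linalg.lstsq(A,t[:,2],rcond=None)[0]; print('blocktop slopes',np.degrees(c[:2]),c[2],len(t))
E
```

```text
plate 485 slopes deg [-1.00647583 -0.13068485] z 0.030605683987223666 res 0.0012984471294516413
frame 11 (array([459.7, -93.8]), 8.5, 31.3, -87.0)
block 102 (array([460.3, -63. ]), 25.2, 55.4, -11.6)
blocktop slopes [0.56160572 0.6357151 ] 0.04732251402180703 85
```

```bash
python3 - <<'E'
from h import *
q=down(76.5)
r.move_straight([.462,-.0615,.10],q,speed=.03)
r.move_straight([.462,-.0615,.16],q,speed=.1)
q=down(58.5); xy=[.4855,.2685]
r.move_straight([.44,.12,.16],down(67),speed=.15)
r.move_straight([*xy,.15],q,speed=.15)
r.move_straight([*xy,.066],q,speed=.06)
r.hold(.2)
hit=r.move_straight([*xy,.0555],q,speed=.01,max_force=3)
s=r.read_state(); print(hit,s['eef_pos'],s['contact_force'],s['grip_width'],s['time_s'])
im,d=snap('scene'); cv2.imwrite('pics/tray.png',cv2.resize(im[130:210,150:270],(720,480),interpolation=cv2.INTER_CUBIC)[:,:,::-1])
E
```

```text
True [0.48541457 0.26853626 0.05745911] [-0.32115539  0.62233345  4.07326967] 0.020958767319573888 30.925
```

View pics/tray.png

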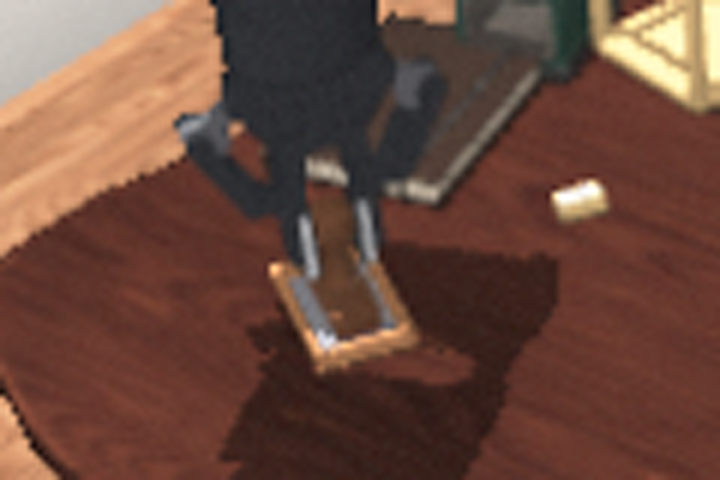

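The stamp sits centred inside the tray rim (crop about 345,300) and contact came at the expected floor height, so I'll release.

```bash
python3 - <<'E'
from h import *
q=down(58.5); xy=[.4855,.2685]
command_gripper(.05,20)
r.move_straight([*xy,.17],q,speed=.08)
r.move_straight([.38,.33,.22],q,speed=.15); r.hold(.5)
for n in('top','scene'):
    im,d=snap(n); P=cloud(n,d)
    k=P[(P[:,:,2]>.045)&(P[:,:,2]<.08)&(np.hypot(P[:,:,0]-.485,P[:,:,1]-.268)<.04)]; print(n,len(k),k.mean(0).round(4) if len(k) else '',k[:,2].max() if len(k) else '')
    p=P[(np.hypot(P[:,:,0]-.462,P[:,:,1]+.0615)<.03)]; print('plate z',np.median(p[:,2]))
cv2.imwrite('pics/end.png',cv2.resize(im[120:270,150:420],(800,444),interpolation=cv2.INTER_CUBIC)[:,:,::-1])
print(r.read_state()['time_s'])
E
```

```text
top 69 [0.4867 0.2669 0.0664] 0.07266057510678015
plate z 0.03908909620982626
scene 68 [0.4816 0.264  0.0614] 0.07333012228695612
plate z 0.03877767892699574
34.5667
```

View pics/end.png

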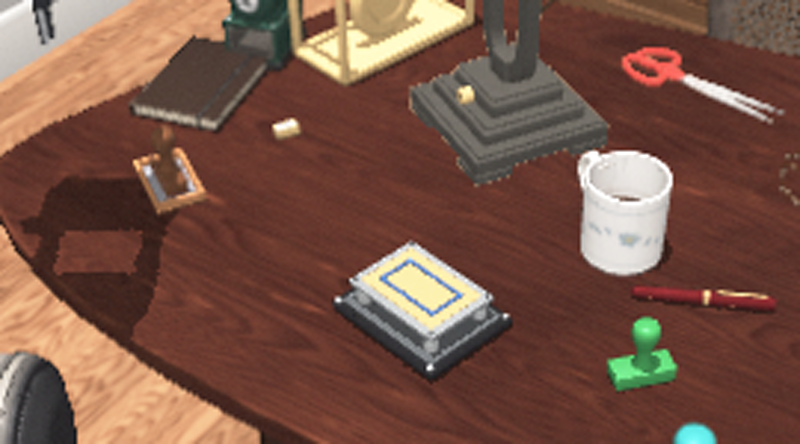

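The stamp stands upright in the tray (crop about 168,170), the plate is back up, and the bystanders are undisturbed.

```bash
python3 -c "
from workcell import r
print(r.finish_job())"
```

```text
the job is handed in; nothing more can be done
None
```

The job is handed in with no verdict returned: I pressed the card at about 15.5 N for over a second on the bottomed plate (measured about 1° off level), then set the stamp upright in its tray, finishing at about 35 s with the plate back up and the mug, sharpener and pen looking undisturbed.

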